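Lock the long socket driver into its caddy

ROBOT

A 6-joint arm with a two-finger parallel gripper is mounted at the origin on the work surface. World frame = base frame: x ahead of the robot, y to its left, z up, the work surface at z = 0. Lengths are in m, angles in degrees, forces in N, time in s.
With the tool pointing down it reaches from about 0.25 to 0.725 m from the base axis. Payload 9.7 kg.
Tool frame: the origin (TCP) lies between the finger pads, 19 mm behind the fingertips; this is the grasp point; x points along the fingers, y is the direction in which the jaws open and shut, and the axes are right-handed (so a half turn about x gives the same grasp; the last joint's range is limited). The gripper opens to 85 mm and grips with 20 to 120 N. Pads are 22 mm wide; open, the fingers measure 114 mm over their backs; the gripper's body (76 mm by 85 mm) begins 54 mm behind the grasp point. The pads swing forward as they close: fully open they stand 13 mm farther back than shut.
Start: joints at [66.291, 4.979, 10.078, 95.1, 0, 90], TCP at [0.221, 0.504, 0.25] pointing down, gripper open.
Joint ranges: [-179.16, 179.16], [-48.56, 103.87], [-65.8, 70.77], [-126.05, 130.52], [-82.76, 87.17], [-180, 180]. Speed limits (degrees/s): [127.2, 127.2, 147.25, 180, 180, 180].

INTERFACE

Orientations are given as [roll, pitch, yaw] about the fixed x, y, z axes, in that order (R = Rz(yaw) Ry(pitch) Rx(roll)).
In Python, from workcell import bot, cams gives the robot as it stands.
- The arm moves only by the tool apply_moves, never from a script. Its argument "commands" is a list of rows, each a list of 5 numbers: the shift along the tool's x, y, z in m, then the turn about the tool's x in rad, then the opening, from -1 (shut) to 1 (fully open). In form: [[tx, ty, tz, roll, hand], ...]. A call has 1 to 12 rows; each row is the pose to reach, as a shift and turn from the pose measured when the call began, along the tool's axes at that moment; what a row does not reach only later rows make up. A row lasts 1/10 s, in which the tool goes at most 50 mm and 8.59 degrees, less where a joint would pass 70% of its speed; a pose out of reach is approached as far as the arm can. A call with a gripper value outside its range is refused whole. The fingers move at their own pace and stop on an object; "newtons" is the grip in N (left out, the last holds). Time passes only in rows, so rows that repeat a pose let the fingers close. It gives the time, the measured TCP pose, the force and the opening at its end, in the units of the state.
- bot.get_obs(): the state, without advancing time (a new reading comes with each control period).
- cams.camera(name): name is "scene" or "top" or "wrist"; returns a dict with "frame" (420x560x3 uint8, blue, green, red), "depth" (420x560 float32, m along the optical axis (not along the pixel's ray), 0 where there is no reading), "camera_matrix" (3x3 intrinsics, pixels), "D" ([k1, k2, p1, p2, k3] as OpenCV has them; the pictures are not rectified), "R" (3x3) and "t" (3): a world point X has camera coordinates R X + t; the wrist camera has in their place "mount" (4x4, takes a point from camera to tool coordinates, whose origin is the TCP and whose axes are the tool frame's). Camera axes: x right, y down, z forward; pixel columns grow to the right and rows downward; lengths in m; the calibration is good to about 2 mm. A picture is of the moment at which its call begins: read the wrist's pose just before it.
- bot.job_done(): hands the job in, once; it reports no verdict.
Trained networks look in the newest picture that a camera, given by its name, has taken for a name from the list of things; names that differ only in an ending like _2 or _b are one class to them, and where a whole thing is asked for, a point or a joint stands for the part that bears it (a point fixed in the world has none). Each returns a list of dicts, best first, with "confidence" (0 to 1); they miss things now and then, are a little off and sometimes report something else, mostly with a low value. They report only what shows in the picture. A call takes as long as a camera call. They do not tell look-alikes from the thing itself.
- cams.spot_in(name, camera): "rect" ([left, top, right, bottom] in pixels, round what is visible of it).
The state is a dict: "time": time; "q": joint angles; "qd": joint speeds; "joint_efforts": joint torques, N m; "ee_pos": TCP position; "tcp_rot": TCP orientation; "wrist_force": force on the tool from outside, world axes, zero at the start; "torque": the same for the moment, N m; "opening": finger opening in m.
Only numpy, scipy, OpenCV 4.12 (cv2) and the standard library are available. Lean on these libraries where they do the work, as an engineer would, in place of code of your own. Each camera call takes 0.05 s, during which the arm holds its last target. There are 200 camera calls.

TASK

Stand the long chrome socket driver, socket end down, in the caddy's empty square sleeve so that it rests on the bottom, and let go of it. Then press the caddy's sprung lever, under the carrying handle, down until it clicks and stays down by itself, so that the driver is locked in. Leave the short driver, the spacer and the jar standing where they are.

Things in the scene. Friction and masses are not known exactly. Their poses are not given: they have to be found in the camera images.
- caddy: Grey metal caddy fixed to the worktop. Origin at worktop height on its middle line; x to its back (hinge side), y left, z up. In mm in this frame: base plate x -135 to 90, y +-125, 12 thick; housing x -55 to 90, y +-35, top z 145; square sleeve at x -110, y 0; handle bar along y at x -12, z 335, with 16 mm round legs running down and back from its ends to x 60, y +-112.
- sleeve_floor (a point): Centre of the sleeve's floor, 13 mm above the worktop, axes as the caddy's. Sleeve 39 x 39 mm inside, sides along x and y, walls 4 mm, rim 49 mm above this point. As the lever goes down, a steel fork 55 to 61 mm above this point slides forward over the mouth, round the driver's shank and above its socket; with the lever up it stays 21 mm behind the centre.
- lever_pad (a point): Middle of the upper face of the lever's black pad (45 mm in x, 60 mm in y): press here. x axis along the lever to the hinge, z the face's outward normal. 100 mm in front of the hinge axis and 8 mm above the lever's middle plane; about 213 mm above the worktop when up, 173 mm when down.
- lever_hinge (a point): Point on the lever's hinge axis (which runs along the caddy's y), caddy x +75, z 165. Axes as the caddy's.
- handle_mid (a point): Centre of the carrying handle's bar, 24 mm thick; about 122 mm above the raised lever pad and almost straight over it, so a tool pointing straight down cannot reach the pad: come from the front, leaning.
- lever (a joint): Lever angle in rad: 0 = up (front end raised 24 degrees), 0.42 = fully down, level. It is sprung upward; it takes about 12 to 18 N on the pad, passes a crest at 0.32, then snaps to 0.42 and stays. Released before the crest it springs back up.
- long_driver: Chrome long socket driver, free, standing on its socket: socket 32 mm diameter, 50 mm tall, above it a round shank 12 mm diameter; 130 mm tall in all, 0.2 kg. Origin: centre of the socket's lower face; z axis points up along the shank.
- short_driver: Bystander: short chrome socket driver, same socket diameter (32 mm, 40 mm tall) and 12 mm shank, only 85 mm tall in all. Origin: centre of its lower face.
- spacer: Bystander: aluminium bearing spacer, a ring 76 mm outside, 52 mm inside, 45 mm tall. Origin: centre of its underside.
- jar: Bystander: clear jar with white flip-top lid, 72 mm diameter, 97 mm tall. Origin: centre of its underside.
There are look-alikes about, which are no part of the job. What is shaped like the long_driver but blue is not meant.

How it is judged:
By the outcome, as a careful person would: the job done as asked, in the order asked, and still so for the second after the job is handed in, with the robot touching nothing.
It also fails if it takes over 51 s, if anything falls off the work surface, if the arm or the gripper's body presses on something with over 40 N, if the wrist force passes 120 N, or if a joint passes its speed limit or range.

## Working session

There is one attempt and no reset: what is moved stays moved. The work goes in short steps, Python scripts to look and compute and a tool call to move; the robot and the scene stay as the last step left them, time stands still between calls to the robot, and variables do not carry over. Pictures are saved under pics/ and viewed, about 8 in all and at most 12, crops included, and the job is handed in when it is done.

Besides the shell and the picture viewer there is one more tool, called after "Emit:" as a command line: name --pt "numbers of a row" for each row, then --argument value for the rest. apply_moves: Moves the arm, as the interface text tells. Its arguments: {"type":"object","properties":{"commands":{"type":"array"},"newtons":{"type":"number"}},"required":["commands"]}

```bash
mkdir -p pics; ls; python3 - <<'E'
from workcell import bot, cams
import cv2,pickle
o=bot.get_obs();print(o)
d={}
for n in("scene","top"):
    c=cams.camera(n);d[n]=c;cv2.imwrite(f"pics/{n}0.png",c["frame"])
    print(n,c["camera_matrix"].tolist(),c["D"],c["R"].tolist(),c["t"])
    for k in("long_driver","short_driver","caddy","spacer","jar","lever_pad","sleeve_floor","handle_mid"):
        try: print(k,[(r["rect"],round(r["confidence"],2)) for r in cams.spot_in(k,n)])
        except Exception as e: print(k,e)
pickle.dump(d,open("d0.pkl","wb"))
print(bot.get_obs()["time"])
E
```

```text
pics
{'time': 0.0, 'q': array([6.62921160e+01, 5.01215948e+00, 1.00354794e+01, 9.51001997e+01,
       1.08152186e-03, 9.00019593e+01]), 'qd': array([-0.05360464, -0.02102492,  0.01590021,  0.02413851, -0.00565643,
        0.04563858]), 'joint_efforts': array([-8.02708400e-04, -5.20377231e+01,  4.64820850e+01,  1.59375777e-02,
       -7.56582449e-05,  8.83763569e-07]), 'ee_pos': array([0.22105491, 0.50340144, 0.24928208]), 'tcp_rot': array([ -90.80400669,   89.92311258, -114.51385077]), 'wrist_force': array([ 0.65250951,  1.07077775, -0.18873178]), 'torque': array([ 0.03082929,  0.01285273, -0.01392461]), 'opening': 0.08554201888388782}
scene [[461.070928069428, 0.0, 268.4085727860307], [0.0, 461.070928069428, 211.73720269962783], [0.0, 0.0, 1.0]] [-0.10960824  0.          0.          0.          0.        ] [[0.8133785027405549, 0.5817249330518355, 0.0033931615597464345], [0.33431020229284514, -0.4626493007117536, -0.8210921465912597], [-0.47607993018236966, 0.6689930693338783, -0.5707855755542418]] [-0.45338333 -0.0249239   1.63620625]
long_driver [([112.4, 276.1, 129.2, 324.3], 0.7
[... 556 characters left out ...]
.0197895393091188, -0.9994946363047987, 0.02487661817592697], [-0.9988889582728111, -0.02082967844098111, -0.04227260976925565], [0.04276941868428046, -0.024012423742374413, -0.9987963657980665]] [-0.03637708  0.56467027  1.18645542]
long_driver [([398.5, 278.0, 424.1, 291.5], 0.74), ([390.9, 251.8, 410.5, 266.5], 0.67)]
short_driver [([156.4, 219.9, 167.1, 232.5], 0.47)]
caddy [([190.7, 139.7, 297.9, 231.2], 0.84)]
spacer [([123.4, 154.2, 159.0, 179.6], 0.95)]
jar [([387.6, 153.5, 415.2, 181.3], 0.9)]
lever_pad [([235.2, 139.4, 258.2, 187.3], 0.85)]
sleeve_floor [([191.8, 134.9, 298.2, 230.5], 0.94), ([232.8, 135.5, 259.9, 186.3], 0.35)]
handle_mid [([189.3, 136.9, 295.8, 232.9], 0.78)]
0.9
```

```bash
python3 - <<'E'
import pickle,cv2,numpy as np
d=pickle.load(open("d0.pkl","rb"))
a=cv2.resize(d["scene"]["frame"][140:390,90:390],None,fx=2,fy=2)
b=cv2.resize(d["top"]["frame"][120:310,110:440],None,fx=2.4,fy=2.4,interpolation=cv2.INTER_CUBIC)
cv2.imwrite("pics/s1.png",a);cv2.imwrite("pics/t1.png",b)
E
```

```text
(no output)
```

View pics/s1.png

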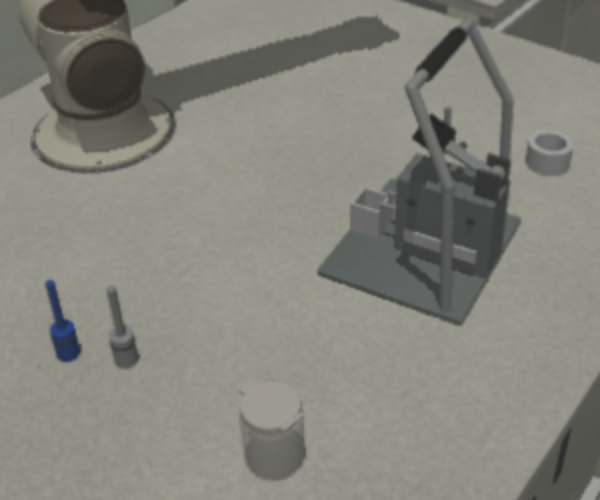

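View pics/t1.png

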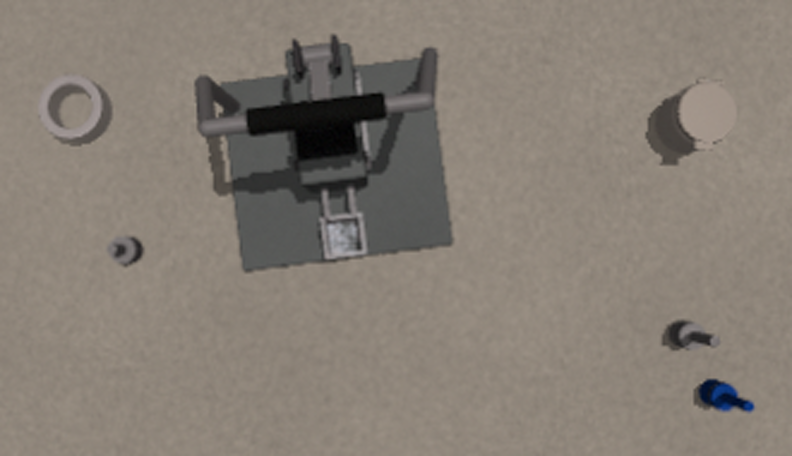

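```bash
cat > h.py <<'E'
import numpy as np,cv2,pickle
def cloud(c,R=None,t=None):
    R=c["R"] if R is None else R; t=c["t"] if t is None else t
    v,u=np.mgrid[:420,:560].astype(float)
    p=cv2.undistortPoints(np.c_[u.ravel(),v.ravel()][:,None],c["camera_matrix"],c["D"])[:,0]
    z=c["depth"].ravel()
    X=(np.c_[p*z[:,None],z]-t)@np.asarray(R); X[z==0]=np.nan
    return X.reshape(420,560,3)
def proj(c,X,R=None,t=None):
    R=c["R"] if R is None else R; t=c["t"] if t is None else t
    return cv2.projectPoints(np.atleast_2d(X).astype(float),cv2.Rodrigues(np.asarray(R))[0],np.asarray(t),c["camera_matrix"],c["D"])[0][:,0]
def ray(c,uv,z):
    p=cv2.undistortPoints(np.array(uv,float).reshape(-1,1,2),c["camera_matrix"],c["D"])[:,0]
    R=np.asarray(c["R"]);C=-R.T@c["t"];dr=np.c_[p,np.ones(len(p))]@R
    return C+dr*((z-C[2])/dr[:,2])[:,None]
E
python3 - <<'E'
from h import *
np.set_printoptions(precision=4,suppress=True)
d=pickle.load(open("d0.pkl","rb"))
T,S=d["top"],d["scene"]
f=lambda l:[(110+x/2.4,120+y/2.4) for x,y in l]
print("rim",ray(T,f([(320,216),(362,212),(366,255),(325,260)]),.062))
print("plate front",ray(T,f([(243,270),(452,244)]),.012), "handle", ray(T,f([(205,127),(432,101)]),.335))
g=lambda l:[(90+x/2,140+y/2) for x,y in l]
for c,r in((T,(388,248,412,270)),(S,(137,278,160,326)),(T,(150,215,172,238))):
    X=cloud(c)[r[1]:r[3],r[0]:r[2]].reshape(-1,3); X=X[X[:,2]>.006]
    hi=X[X[:,2]>.06];lo=X[X[:,2]<.055]
    print(len(X),X[:,2].max(),"shank",hi.mean(0) if len(hi) else 0,"sock",(lo[:,:2].min(0)+lo[:,:2].max(0))/2,np.ptp(lo[:,:2],axis=0))
print("tip top",ray(T,f([(714,342)]),.130),"tip scene",ray(S,g([(112,291)]),.130),"base scene",ray(S,g([(125,356)]),.006))
X=cloud(T);m=(abs(X[...,2]-.012)<.005);m[:130]=0;m[240:]=0;m[:,:180]=0;m[:,310:]=0
P=X[m][:,:2];print("plate",len(P),cv2.minAreaRect(P.astype(np.float32)),X[m][:,2].mean())
w=X[300:330,200:300].reshape(-1,3);print("table z",np.nanmean(w[:,2]))
E
```

```text
rim [[0.5668 0.078  0.062 ]
 [0.5723 0.0308 0.062 ]
 [0.524  0.0253 0.062 ]
 [0.5175 0.0712 0.062 ]]
plate front [[ 0.5039  0.17    0.012 ]
 [ 0.5394 -0.0745  0.012 ]] handle [[ 0.629   0.1614  0.335 ]
 [ 0.6558 -0.0339  0.335 ]]
169 0.1303489108207544 shank [ 0.4397 -0.3478  0.1048] sock [ 0.4395 -0.3498] [0.0318 0.0315]
337 0.13361493980584432 shank [ 0.4393 -0.3541  0.1003] sock [ 0.4038 -0.3453] [0.0988 0.0792]
120 0.08898003658224948 shank [0.5244 0.3058 0.0797] sock [0.5248 0.3061] [0.0279 0.0291]
tip top [[ 0.4372 -0.3508  0.13  ]] tip scene [[ 0.4426 -0.3543  0.13  ]] base scene [[ 0.4354 -0.3509  0.006 ]]
plate 4316 ((0.6323540806770325, 0.06530333310365677), (0.22597557306289673, 0.24768458306789398), 8.478446006774902) 0.011021082221429411
table z -0.0013032644946820563
```

```bash
cat > m.py <<'E'
from h import *
from scipy.spatial.transform import Rotation as Ro
a=np.radians(8.4); cx=np.array([np.cos(a),np.sin(a),0]); cy=np.array([-np.sin(a),np.cos(a),0])
C0=np.array([.6542,.0680,0])
def cad(x,y,z): return C0+x*cx+y*cy+np.array([0,0,z])
def go(bot,target,jaw=cy):
    o=bot.get_obs();R=Ro.from_euler("xyz",o["tcp_rot"],degrees=True).as_matrix()
    s=R.T@(np.asarray(target)-o["ee_pos"]); j=R.T@jaw; r=np.arctan2(j[2],j[1]); r=(r+np.pi/2)%np.pi-np.pi/2
    print("t%.2f"%o["time"],"pos",o["ee_pos"].round(4),"rpy",o["tcp_rot"].round(2),"q",o["q"].round(1),"F",o["wrist_force"].round(1),"open",o["opening"].round(4))
    print("R",R.round(3).tolist(),"-> shift",s.round(4),"roll",r.round(4),r-np.sign(r)*np.pi)
E
python3 -c "
from m import *
from workcell import bot
print(cad(-.110,0,.062))
go(bot,[.4395,-.351,.25])"
```

```text
[0.54538004 0.05193087 0.062     ]Traceback (most recent call last):
  File "<string>", line 5, in <module>
    go(bot,[.4395,-.351,.25])
    ~~^^^^^^^^^^^^^^^^^^^^^^^
  File "m.py", line 9, in go
    print("t%.2f"%o["time"],"pos",o["ee_pos"].round(4),"rpy",o["tcp_rot"].round(2),"q",o["q"].round(1),"F",o["wrist_force"].round(1),"open",o["opening"].round(4))
                                                                                                                                            ^^^^^^^^^^^^^^^^^^
AttributeError: 'float' object has no attribute 'round'
```

```bash
sed -i 's/o\["opening"\].round(4)/round(o["opening"],4)/' m.py; python3 -c "
from m import *
from workcell import bot
go(bot,[.4395,-.351,.25])"
```

```text
t0.90 pos [0.2211 0.5036 0.25  ] rpy [ -86.83   90.   -110.54] q [66.3  5.  10.1 95.1 -0.  90. ] F [-0.6  0.2  0. ] open 0.0852
R [[-0.0, 0.402, 0.916], [-0.0, 0.916, -0.402], [-1.0, -0.0, 0.0]] -> shift [-0.     -0.6947  0.5435] roll -0.5604 2.5812002079743803
```

Emit:
apply_moves --pt "0 -0.6947 0.5435 -0.56 0.3" --pt "0 -0.6947 0.5435 -0.56 0.3" --pt "0 -0.6947 0.5435 -0.56 0.3" --pt "0 -0.6947 0.5435 -0.56 0.3"

```text
time: 1.3
ee_pos: [0.2701, 0.3105, 0.2499]
tcp_rot: [23.2, 90.0, 32.0]
wrist_force: [1.3, 0.3, 1.0]
opening: 0.0556
```

```bash
python3 -c "
from m import *
from workcell import bot
go(bot,[.4395,-.351,.25])"
```

```text
t1.30 pos [0.2701 0.3105 0.2499] rpy [23.2  89.98 31.95] q [ 49.  -13.8  -7.5  96.3  -0.   40.2] F [1.3 0.3 1. ] open 0.0556
R [[0.0, -0.152, 0.988], [0.0, 0.988, 0.152], [-1.0, 0.0, 0.0]] -> shift [-1.000e-04 -6.796e-01  6.670e-02] roll 0.0063 -3.135334515278834
```

Emit:
apply_moves --pt "0 -0.6796 0.0667 0.006 0.3" --pt "0 -0.6796 0.0667 0.006 0.3" --pt "0 -0.6796 0.0667 0.006 0.3" --pt "0 -0.6796 0.0667 0.006 0.3" --pt "0 -0.6796 0.0667 0.006 0.3" --pt "0 -0.6796 0.0667 0.006 0.3" --pt "0 -0.6796 0.0667 0.006 0.3" --pt "0 -0.6796 0.0667 0.006 0.3" --pt "0 -0.6796 0.0667 0.006 0.3" --pt "0 -0.6796 0.0667 0.006 0.3" --pt "0 -0.6796 0.0667 0.006 0.3" --pt "0 -0.6796 0.0667 0.006 0.3"

```text
time: 2.5
ee_pos: [0.4186, -0.2717, 0.25]
tcp_rot: [-16.7, 89.9, -8.3]
wrist_force: [0.4, 0.9, 0.4]
opening: 0.0553
```

```bash
python3 -c "
from m import *
from workcell import bot
go(bot,[.4395,-.351,.25])"
```

```text
t2.50 pos [ 0.4186 -0.2717  0.25  ] rpy [-16.68  89.95  -8.3 ] q [-33.   -2.1   2.9  94.9   0.  -41.4] F [0.4 0.9 0.4] open 0.0553
R [[0.001, -0.146, 0.989], [-0.0, 0.989, 0.146], [-1.0, -0.0, 0.001]] -> shift [ 0.     -0.0815  0.0091] roll -0.0004 3.1411548765236237
```

Emit:
apply_moves --pt "0 -0.0815 0.0091 0 0.3" --pt "0 -0.0815 0.0091 0 0.3" --pt "0 -0.0815 0.0091 0 0.3" --pt "0 -0.0815 0.0091 0 0.3"

```text
time: 2.9
ee_pos: [0.4393, -0.3513, 0.2494]
tcp_rot: [84.8, 89.9, 93.1]
wrist_force: [-0.2, 0.9, 0.1]
opening: 0.0553
```

```bash
python3 - <<'E'
from m import *
from workcell import bot,cams
go(bot,[.4395,-.351,.108])
o=bot.get_obs();R=Ro.from_euler("xyz",o["tcp_rot"],degrees=True).as_matrix()
c=cams.camera("wrist");M=np.asarray(c["mount"]);print(M.round(3).tolist())
W=np.eye(4);W[:3,:3]=R;W[:3,3]=o["ee_pos"];W=W@M;Rc=W[:3,:3].T;tc=-Rc@W[:3,3]
pickle.dump((c,Rc,tc),open("w1.pkl","wb"))
f=c["frame"].copy()
for z in(0,.05,.13):
    p=proj(c,[.4395,-.351,z],Rc,tc)[0];print(z,p);cv2.drawMarker(f,tuple(int(round(v)) for v in p),(0,0,255),0,10)
X=cloud(c,Rc,tc)
near=np.hypot(X[...,0]-.4395,X[...,1]+.351)<.03
for lo,hi in((.1,.124),(.126,.14),(.02,.055)):
    P=X[near&(X[...,2]>lo)&(X[...,2]<hi)]
    if len(P): print(lo,len(P),P.mean(0),(P.min(0)+P.max(0))/2,np.ptp(P,axis=0))
cv2.imwrite("pics/w1.png",f)
E
```

```text
t2.90 pos [ 0.4393 -0.3513  0.2494] rpy [84.84 89.95 93.14] q [-38.7   6.7  11.9  95.2   0.  -47. ] F [-0.2  0.9  0.1] open 0.0553
R [[-0.0, -0.144, 0.99], [0.001, 0.99, 0.144], [-1.0, 0.001, 0.0]] -> shift [0.1414 0.0002 0.0003] roll -0.0017 3.139927428959138
[[0.0, -0.317, 0.948, -0.124], [1.0, -0.0, -0.001, 0.0], [0.0, 0.948, 0.317, -0.082], [0.0, 0.0, 0.0, 1.0]]
0 [274.9779138  175.42607219]
0.05 [274.99532932 185.86136978]
0.13 [275.03662531 210.61328632]
0.1 106 [ 0.43224332 -0.35163938  0.1124791 ] [ 0.43317266 -0.35123461  0.11214532] [0.00525779 0.01124693 0.02364195]
0.126 172 [ 0.43612629 -0.35109301  0.12952427] [ 0.43639683 -0.35103308  0.12890508] [0.01168145 0.01098409 0.00562706]
0.02 626 [ 0.43178856 -0.35178896  0.04715022] [ 0.43548321 -0.35109449  0.03803024] [0.02994398 0.03153228 0.03349296]
```

View pics/w1.png

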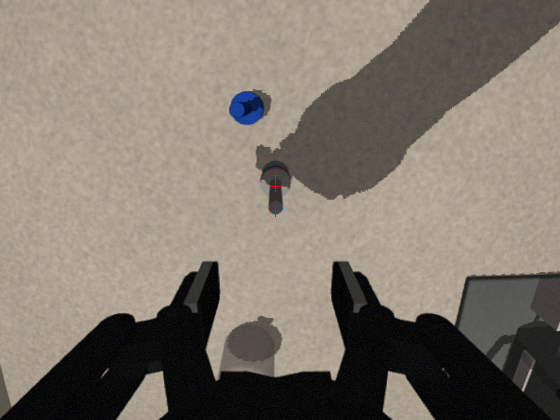

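Emit:
apply_moves --pt "0.05 0 -0.001 0 0.3" --pt "0.1 0 -0.001 0 0.3" --pt "0.1414 0 -0.001 0 0.3" --pt "0.1414 0 -0.001 0 0.3" --pt "0.1414 0 -0.001 0 -1" --pt "0.1414 0 -0.001 0 -1" --pt "0.1414 0 -0.001 0 -1" --pt "0.1414 0 -0.001 0 -1" --pt "0.1414 0 -0.001 0 -1" --pt "0.1414 0 -0.001 0 -1" --newtons 50

```text
time: 3.95
ee_pos: [0.4395, -0.3514, 0.1116]
tcp_rot: [-33.3, 89.7, -25.0]
wrist_force: [-0.7, 1.4, 9.1]
opening: 0.0109
```

Emit:
apply_moves --pt "-0.05 0 0 0 -1" --pt "-0.1 0 0 0 -1" --pt "-0.15 0 0 0 -1" --pt "-0.15 0 0 0 -1"

```text
time: 4.35
ee_pos: [0.4401, -0.3521, 0.2701]
tcp_rot: [-43.1, 89.1, -34.7]
wrist_force: [0.4, -0.1, -1.7]
opening: 0.0104
```

```bash
python3 -c "
from m import *
from workcell import bot
go(bot,cad(-.11,0,.262))"
```

```text
t4.35 pos [ 0.4401 -0.3521  0.2701] rpy [-43.09  89.07 -34.73] q [-38.7   6.5  13.9  96.5   0.1 -47.1] F [ 0.4 -0.1 -1.7] open 0.0104
R [[0.013, -0.145, 0.989], [-0.009, 0.989, 0.145], [-1.0, -0.011, 0.012]] -> shift [0.0058 0.3845 0.1628] roll -0.0006 3.1409829702059486
```

Emit:
apply_moves --pt "0.0058 0.3845 0.1628 0 -1" --pt "0.0058 0.3845 0.1628 0 -1" --pt "0.0058 0.3845 0.1628 0 -1" --pt "0.0058 0.3845 0.1628 0 -1" --pt "0.0058 0.3845 0.1628 0 -1" --pt "0.0058 0.3845 0.1628 0 -1" --pt "0.0058 0.3845 0.1628 0 -1" --pt "0.0058 0.3845 0.1628 0 -1" --pt "0.0058 0.3845 0.1628 0 -1" --pt "0.0058 0.3845 0.1628 0 -1" --pt "0.0058 0.3845 0.1628 0 -1"

```text
time: 5.45
ee_pos: [0.5453, 0.0516, 0.2621]
tcp_rot: [-44.6, 89.1, -36.2]
wrist_force: [-0.6, -0.9, -2.2]
opening: 0.0106
```

```bash
python3 - <<'E'
from m import *
from workcell import bot,cams
go(bot,cad(-.11,0,.1))
o=bot.get_obs();R=Ro.from_euler("xyz",o["tcp_rot"],degrees=True).as_matrix()
c=cams.camera("wrist");M=np.asarray(c["mount"])
W=np.eye(4);W[:3,:3]=R;W[:3,3]=o["ee_pos"];W=W@M;Rc=W[:3,:3].T;tc=-Rc@W[:3,3]
pickle.dump((c,Rc,tc),open("w2.pkl","wb"))
f=c["frame"].copy()
for x,y in((-.0195,-.0195),(-.0195,.0195),(.0195,.0195),(.0195,-.0195)):
    p=proj(c,cad(-.11+x,y,.062),Rc,tc)[0];print(p);cv2.drawMarker(f,tuple(int(round(v)) for v in p),(0,0,255),0,10)
p=proj(c,cad(-.11,0,.013),Rc,tc)[0];cv2.drawMarker(f,tuple(int(round(v)) for v in p),(0,255,0),0,10)
cv2.imwrite("pics/w2.png",f)
E
```

```text
t5.45 pos [0.5453 0.0516 0.2621] rpy [-44.56  89.06 -36.16] q [ 5.7  4.3 10.7 95.7 -0.6 -2.7] F [-0.6 -0.9 -2.2] open 0.0106
R [[0.013, -0.146, 0.989], [-0.01, 0.989, 0.146], [-1.0, -0.012, 0.012]] -> shift [ 0.1621  0.0022 -0.0018] roll -0.0 3.141580925693236
[258.29599091 164.77340954]
[296.60278687 164.85197783]
[295.83132251 201.36224803]
[258.92197085 201.24276721]
```

View pics/w2.png

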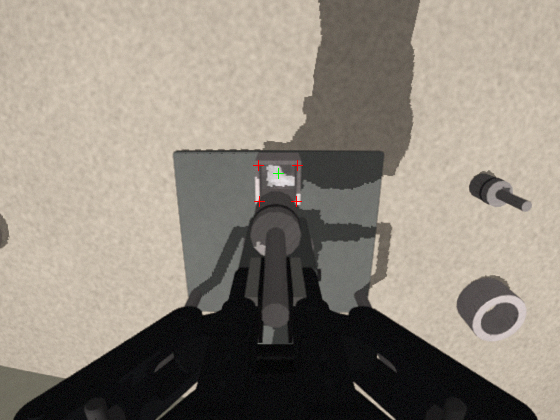

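```bash
python3 - <<'E'
from m import *
c,Rc,tc=pickle.load(open("w2.pkl","rb"))
M=np.asarray(c["mount"]); Rt=M[:3,:3].T; X=cloud(c,Rt,-Rt@M[:3,3])
m=(abs(X[...,1])<.025)&(abs(X[...,2])<.03)
for lo in np.arange(.0,.125,.01):
    P=X[m&(X[...,0]>lo)&(X[...,0]<=lo+.01)]
    if len(P)>5: print(round(lo,3),len(P),"y",P[:,1].min().round(4),P[:,1].max().round(4),"z",P[:,2].min().round(4),P[:,2].max().round(4))
E
```

```text
0.0 875 y -0.0185 0.0191 z -0.0121 -0.0048
0.01 396 y -0.0168 0.0182 z -0.012 -0.0048
0.02 176 y -0.0051 0.0055 z -0.009 -0.0043
0.03 163 y -0.0052 0.0058 z -0.0092 -0.004
0.04 136 y -0.0051 0.0061 z -0.009 -0.0045
0.05 121 y -0.0074 0.009 z -0.0177 0.0071
0.06 1424 y -0.0149 0.0159 z -0.0189 0.0113
0.07 225 y -0.0157 0.0161 z -0.0195 -0.0013
0.08 168 y -0.0138 0.0153 z -0.0187 -0.0088
0.09 158 y -0.0139 0.0163 z -0.019 -0.005
0.1 130 y -0.0138 0.0161 z -0.0189 -0.0062
```

Emit:
apply_moves --pt "0.03 0.0015 0.001 0 -1" --pt "0.06 0.0015 0.001 0 -1" --pt "0.08 0.0015 0.001 0 -1" --pt "0.095 0.0015 0.001 0 -1" --pt "0.11 0.0015 0.001 0 -1" --pt "0.12 0.0015 0.001 0 -1" --pt "0.13 0.0015 0.001 0 -1" --pt "0.134 0.0015 0.001 0 -1" --pt "0.134 0.0015 0.001 0 -1"

```text
time: 6.4
ee_pos: [0.5477, 0.0513, 0.1279]
tcp_rot: [-45.1, 89.1, -36.8]
wrist_force: [-0.7, 1.2, -1.9]
opening: 0.0104
```

```bash
python3 - <<'E'
from m import *
from workcell import bot,cams
go(bot,cad(-.11,0,.123))
o=bot.get_obs();R=Ro.from_euler("xyz",o["tcp_rot"],degrees=True).as_matrix()
c=cams.camera("wrist");M=np.asarray(c["mount"])
Rt=M[:3,:3].T; X=cloud(c,Rt,-Rt@M[:3,3])
m=(abs(X[...,1])<.03)&(abs(X[...,2])<.04)
for lo in np.arange(.02,.125,.005):
    P=X[m&(X[...,0]>lo)&(X[...,0]<=lo+.005)]
    if len(P)>5: print(round(lo,3),len(P),"y",P[:,1].min().round(4),P[:,1].max().round(4),"z",P[:,2].min().round(4),P[:,2].max().round(4))
s=cams.camera("scene")
a=cv2.resize(c["frame"][100:330,160:400],None,fx=1.7,fy=1.7);b=cv2.resize(s["frame"][170:300,230:360],(391,391))
cv2.imwrite("pics/w3.png",np.hstack([a,b]))
E
```

```text
t6.40 pos [0.5477 0.0513 0.1279] rpy [-45.09  89.07 -36.76] q [ 5.7  3.6 -4.8 80.8 -0.6 -2.7] F [-0.7  1.2 -1.9] open 0.0104
R [[0.013, -0.145, 0.989], [-0.01, 0.989, 0.145], [-1.0, -0.011, 0.011]] -> shift [ 0.0049  0.001  -0.0023] roll -0.0011 3.14048423093792
0.02 93 y -0.0049 0.0054 z -0.009 -0.0045
0.025 88 y -0.0051 0.0055 z -0.009 -0.0043
0.03 83 y -0.0052 0.0057 z -0.0089 -0.0039
0.035 76 y -0.0048 0.0058 z -0.0092 -0.0048
0.04 69 y -0.005 0.0059 z -0.009 -0.0046
0.045 64 y -0.0051 0.0061 z -0.0089 -0.0043
0.05 64 y -0.0052 0.0062 z -0.009 -0.0041
0.055 64 y -0.0047 0.0193 z -0.0132 0.0183
0.06 1404 y -0.0209 0.0249 z -0.0273 0.0182
0.065 1534 y -0.0213 0.0253 z -0.0274 0.0202
0.07 521 y -0.0212 0.0251 z -0.0275 0.017
0.075 342 y -0.0211 0.0251 z -0.0276 0.0167
0.08 293 y -0.021 0.0249 z -0.0277 0.0164
0.085 241 y -0.021 0.0252 z -0.0277 0.0164
0.09 222 y -0.0208 0.0251 z -0.0276 0.0166
0.095 182 y -0.0205 0.0255 z -0.0277 0.0164
0.1 131 y -0.0209 0.0248 z -0.0278 0.0159
0.105 144 y -0.0207 0.0255 z -0.0278 0.016
0.11 149 y -0.0295 0.03 z -0.0284 0.0159
0.115 802 y -0.03 0.03 z -0.0296 0.0399
0.12 74 y -0.0295 0.0299 z -0.0294 -0.0286
```

View pics/w3.png

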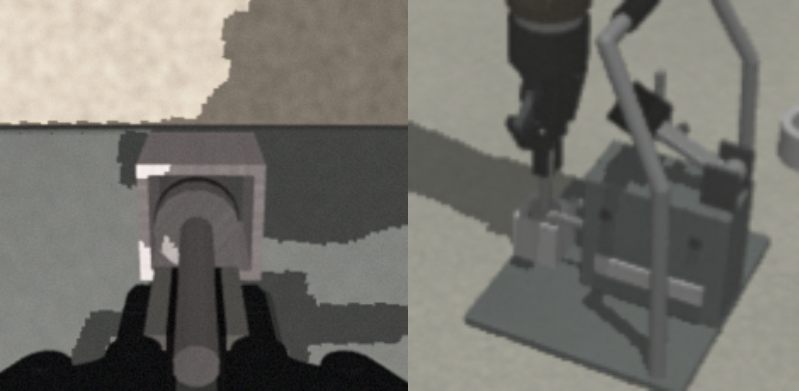

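Emit:
apply_moves --pt "0.002 0.0015 -0.001 0 -1" --pt "0.004 0.0015 -0.001 0 -1" --pt "0.0055 0.0015 -0.001 0 -1" --pt "0.0055 0.0015 -0.001 0 -1"

```text
time: 6.9
ee_pos: [0.5472, 0.0528, 0.1238]
tcp_rot: [-40.0, 89.0, -31.7]
wrist_force: [-0.0, 0.0, 0.7]
opening: 0.0104
```

Emit:
apply_moves --pt "0 0 0 0 0" --pt "0 0 0 0 0" --pt "0 0 0 0 0" --pt "0 0 0 0 0.2" --pt "-0.03 0 0 0 0.2" --pt "-0.06 0 0 0 0.2" --pt "-0.1 0 0 0 0.2" --pt "-0.1 0 0 0 0.2" --pt "-0.1 0 0 0 0.2"

```text
time: 7.8
ee_pos: [0.5461, 0.0538, 0.2245]
tcp_rot: [-36.8, 88.9, -28.4]
wrist_force: [-1.0, -1.0, -0.9]
opening: 0.0511
```

```bash
python3 - <<'E'
from m import *
from workcell import bot,cams
go(bot,cad(-.074,0,.3))
o=bot.get_obs();R=Ro.from_euler("xyz",o["tcp_rot"],degrees=True).as_matrix()
c=cams.camera("wrist");M=np.asarray(c["mount"])
W=np.eye(4);W[:3,:3]=R;W[:3,3]=o["ee_pos"];W=W@M;Rc=W[:3,:3].T;tc=-Rc@W[:3,3]
X=cloud(c,Rc,tc)-C0; Y=np.stack([X@cx,X@cy,X[...,2]],-1)
m=(abs(Y[...,1])<.008)&(abs(Y[...,0]+.11)<.012)&(Y[...,2]>.08)
P=Y[m]; print(len(P),P.min(0),P.max(0),P.mean(0))
cv2.imwrite("pics/w4.png",c["frame"])
E
```

```text
t7.80 pos [0.5461 0.0538 0.2245] rpy [-36.78  88.89 -28.44] q [ 5.9  3.4  5.6 91.3 -0.6 -2.4] F [-1.  -1.  -0.9] open 0.0511
R [[0.017, -0.145, 0.989], [-0.009, 0.989, 0.145], [-1.0, -0.012, 0.015]] -> shift [-0.075  -0.0026  0.0361] roll -0.0009 3.140710295721532
3124 [-0.12199484 -0.00799865  0.08061808] [-0.10449133  0.00798517  0.2942587 ] [-1.19562792e-01 -6.10649534e-05  2.57551430e-01]
```

Emit:
apply_moves --pt "-0.05 0 -0.03 0 0.2" --pt "-0.07 0 -0.08 0 0.2" --pt "-0.12 0 -0.12 0 0.2" --pt "-0.17 0 -0.12 0 0.2" --pt "-0.9 0 -0.12 0 -1" --pt "-0.9 0 -0.12 0 -1" --pt "-0.9 0 -0.12 0 -1" --pt "-0.9 0 -0.12 0 -1" --pt "-0.9 0 -0.12 0 -1" --pt "-0.9 0 -0.12 0 -1" --pt "-0.9 0 -0.12 0 -1" --pt "-0.9 0 -0.12 0 -1"

```text
time: 9.05
ee_pos: [0.4044, 0.0381, 0.5556]
tcp_rot: [-12.5, 86.4, -4.1]
wrist_force: [-0.0, 0.0, -0.5]
opening: 0.0002
```

```bash
python3 -c "
from m import *
from workcell import bot,cams
go(bot,cad(-.2,0,.3))
c=cams.camera('top');X=cloud(c)-C0; Y=np.stack([X@cx,X@cy,X[...,2]],-1)
P=Y[(np.hypot(Y[...,1],Y[...,0]+.11)<.02)&(Y[...,2]>.09)&(Y[...,2]<.16)]; print(len(P),P.min(0),P.max(0))
cv2.imwrite('pics/t2.png',c['frame'])
"
```

```text
t9.05 pos [0.4044 0.0381 0.5556] rpy [-12.49  86.37  -4.14] q [  5.8   4.5  48.5 130.5  -0.6  -2.6] F [-0.   0.  -0.5] open 0.0002
R [[0.063, -0.145, 0.987], [-0.005, 0.989, 0.146], [-0.998, -0.014, 0.062]] -> shift [ 0.2584 -0.0033  0.0356] roll -0.0003 3.141289614600549
21 [-0.11453931 -0.00497646  0.09785004] [-0.10385576  0.00605613  0.14389413]
```

Emit:
apply_moves --pt "-0.3 0 0 0 -1" --pt "-0.3 0 0 0 -1" --pt "-0.3 0 0 0 -1" --pt "-0.3 0 0 0 -1"

```text
time: 9.5
ee_pos: [0.3873, 0.0367, 0.5767]
tcp_rot: [-8.0, 83.3, 0.4]
wrist_force: [1.1, -0.2, -1.2]
opening: 0.0005
```

```bash
python3 -c "
from m import *
from workcell import bot,cams
go(bot,cad(-.2,0,.3))
"
```

```text
t9.50 pos [0.3873 0.0367 0.5767] rpy [-7.95 83.32  0.42] q [  5.8   2.   49.1 130.5  -0.6  -2.6] F [ 1.1 -0.2 -1.2] open 0.0005
R [[0.116, -0.145, 0.983], [0.001, 0.989, 0.146], [-0.993, -0.016, 0.115]] -> shift [ 0.2828 -0.0035  0.0363] roll 0.0005 -3.141084865403074
```

Emit:
apply_moves --pt "-0.5 0 -0.5 0 -1" --pt "-0.5 0 -0.5 0 -1" --pt "-0.5 0 -0.5 0 -1"

```text
time: 9.8
ee_pos: [0.2855, 0.0215, 0.5825]
tcp_rot: [-6.8, 81.1, 1.6]
wrist_force: [-0.0, -0.3, 0.6]
opening: -0.0004
```

```bash
python3 -c "
from m import *
from workcell import bot,cams
go(bot,cad(-.2,0,.3))
"
```

```text
t9.80 pos [0.2855 0.0215 0.5825] rpy [-6.84 81.09  1.55] q [  4.8 -12.   37.3 130.5  -0.5  -3.7] F [-0.  -0.3  0.6] open -0.0004
R [[0.155, -0.145, 0.977], [0.004, 0.989, 0.146], [-0.988, -0.018, 0.154]] -> shift [ 0.3056 -0.0024  0.126 ] roll 0.0013 -3.1402871419383516
```

Emit:
apply_moves --pt "-0.6 0 0.1 0 -1" --pt "-0.6 0 0.1 0 -1" --pt "-0.6 0 0.1 0 -1" --pt "-0.6 0 0.1 0 -1"

```text
time: 10.2
ee_pos: [0.3148, 0.0255, 0.6059]
tcp_rot: [-6.0, 78.3, 2.4]
wrist_force: [-0.2, -0.0, -0.0]
opening: -0.0001
```

```bash
python3 -c "
from m import *
from workcell import bot,cams
go(bot,cad(-.2,0,.3))
"
```

```text
t10.20 pos [0.3148 0.0255 0.6059] rpy [-5.99 78.29  2.43] q [  5.1  -7.8  44.3 130.4  -0.5  -3.4] F [-0.2 -0.  -0. ] open -0.0001
R [[0.203, -0.144, 0.969], [0.009, 0.989, 0.145], [-0.979, -0.021, 0.202]] -> shift [ 0.3284 -0.0008  0.0772] roll 0.0023 -3.1392511890453596
```

Emit:
apply_moves --pt "-0.6 0 0 0 -1" --pt "-0.6 0 0 0 -1"

```text
time: 10.4
ee_pos: [0.3056, 0.0246, 0.6238]
tcp_rot: [-5.5, 75.4, 3.0]
wrist_force: [-1.1, -0.8, -0.2]
opening: 0.0003
```

Emit:
apply_moves --pt "-0.6 0 0 0 -1" --pt "-0.6 0 0 0 -1"

```text
time: 10.6
ee_pos: [0.2929, 0.0233, 0.6417]
tcp_rot: [-5.1, 72.4, 3.3]
wrist_force: [-0.7, -0.3, 0.4]
opening: -0.0001
```

Emit:
apply_moves --pt "-0.6 0 0 0 -1" --pt "-0.6 0 0 0 -1"

```text
time: 10.8
ee_pos: [0.2781, 0.0218, 0.659]
tcp_rot: [-4.9, 69.4, 3.6]
wrist_force: [-0.8, 0.0, 0.2]
opening: 0.0003
```

```bash
python3 -c "
from m import *
from workcell import bot,cams
go(bot,cad(-.2,0,.3))
"
```

```text
t10.80 pos [0.2781 0.0218 0.659 ] rpy [-4.86 69.36  3.6 ] q [  4.9 -11.6  49.5 130.5  -0.5  -3.6] F [-0.8  0.   0.2] open 0.0003
R [[0.352, -0.142, 0.925], [0.022, 0.989, 0.143], [-0.936, -0.03, 0.351]] -> shift [0.399  0.0023 0.0413] roll 0.0064 -3.13518371005065
```

Emit:
apply_moves --pt "-0.6 0 0 0 -1" --pt "-0.6 0 0 0 -1"

```text
time: 11.0
ee_pos: [0.2608, 0.02, 0.675]
tcp_rot: [-4.7, 66.4, 3.8]
wrist_force: [-0.8, 0.1, 0.4]
opening: -0.0003
```

Emit:
apply_moves --pt "-0.6 0 0 0 -1" --pt "-0.6 0 0 0 -1"

```text
time: 11.2
ee_pos: [0.2413, 0.018, 0.6899]
tcp_rot: [-4.6, 63.4, 3.9]
wrist_force: [-0.2, 0.7, 0.8]
opening: -0.0001
```

Emit:
apply_moves --pt "-0.6 0 0 0 -1" --pt "-0.6 0 0 0 -1"

```text
time: 11.4
ee_pos: [0.2198, 0.0159, 0.7035]
tcp_rot: [-4.5, 60.5, 4.0]
wrist_force: [-0.6, 0.3, 0.4]
opening: -0.0
```

Emit:
apply_moves --pt "-0.6 0 0 0 -1" --pt "-0.6 0 0 0 -1"

```text
time: 11.6
ee_pos: [0.1967, 0.0165, 0.7168]
tcp_rot: [-4.8, 57.4, 3.5]
wrist_force: [0.5, 0.3, -0.1]
opening: 0.0002
```

```bash
cat >> m.py <<'E'
def tip(bot,x,z,y=0,d=.019):
    "shift to put shut fingertip centre at caddy x,y,z"
    o=bot.get_obs();R=Ro.from_euler("xyz",o["tcp_rot"],degrees=True).as_matrix()
    t=o["ee_pos"]+d*R[:,0]; v=t-C0; s=R.T@(cad(x,y,z)-t)
    print("tip caddy",np.round([v@cx,v@cy,v[2]],4),"-> shift",s.round(4))
    # clearance of tool axis from bar at target
    ax=-R[:,0]; w=cad(-.012,0,.335)-cad(x,y,z); w-=cy*(w@cy); al=np.array([ax@cx,ax[2]]); al/=np.linalg.norm(al)
    b=np.array([w@cx,w[2]]); print("bar dist to axis",(b[0]*al[1]-b[1]*al[0]).round(4),"along",(b@al).round(4))
E
python3 -c "
from m import *
from workcell import bot,cams
go(bot,cad(-.2,0,.3))
tip(bot,-.1,.30);tip(bot,-.022,.23);tip(bot,-.03,.17)
c=cams.camera('top');X=cloud(c)-C0; Y=np.stack([X@cx,X@cy,X[...,2]],-1)
P=Y[(abs(Y[...,1])<.02)&(Y[...,0]<-.02)&(Y[...,0]>-.06)&(Y[...,2]>.15)&(Y[...,2]<.3)]
print(len(P),P.min(0),P.max(0)); print(P[::6].round(3))
"
```

```text
t11.60 pos [0.1967 0.0165 0.7168] rpy [-4.79 57.36  3.53] q [  8.1 -19.5  53.5 130.5  -2.5  -0.9] F [ 0.5  0.3 -0.1] open 0.0002
R [[0.538, -0.131, 0.832], [0.033, 0.99, 0.135], [-0.842, -0.045, 0.538]] -> shift [ 0.4915  0.0067 -0.005 ] roll 0.0119 -3.1296743380450067
tip caddy [-0.4499  0.015   0.7009] -> shift [0.5263 0.0082 0.0793]
bar dist to axis 0.093 along -0.0178
tip caddy [-0.4499  0.015   0.7009] -> shift [0.6271 0.0125 0.1075]
bar dist to axis 0.0649 along 0.0831
tip caddy [-0.4499  0.015   0.7009] -> shift [0.6733 0.0151 0.0685]
bar dist to axis 0.1039 along 0.1294
123 [-0.03653893 -0.01991794  0.21061603] [-0.02000493  0.01979139  0.22301661]
[[-0.021 -0.009  0.219]
 [-0.02   0.013  0.217]
 [-0.022 -0.001  0.215]
 [-0.024 -0.015  0.217]
 [-0.023  0.013  0.217]
 [-0.024 -0.001  0.216]
 [-0.027 -0.015  0.22 ]
 [-0.025  0.011  0.217]
 [-0.027 -0.003  0.215]
 [-0.029 -0.017  0.218]
 [-0.028  0.009  0.218]
 [-0.03  -0.005  0.217]
 [-0.032 -0.019  0.22 ]
 [-0.031  0.007  0.219]
 [-0.032 -0.007  0.218]
 [-0.032  0.018  0.222]
 [-0.034  0.005  0.221]
 [-0.035 -0.009  0.219]
 [-0.034  0.017  0.217]
 [-0.035  0.003  0.213]
 [-0.036  0.017  0.214]]
```

Emit:
apply_moves --pt "0.526 0.008 0.079 0.012 -1" --pt "0.526 0.008 0.079 0.012 -1" --pt "0.526 0.008 0.079 0.012 -1" --pt "0.526 0.008 0.079 0.012 -1" --pt "0.526 0.008 0.079 0.012 -1" --pt "0.526 0.008 0.079 0.012 -1" --pt "0.526 0.008 0.079 0.012 -1" --pt "0.526 0.008 0.079 0.012 -1" --pt "0.526 0.008 0.079 0.012 -1" --pt "0.526 0.008 0.079 0.012 -1" --pt "0.526 0.008 0.079 0.012 -1" --pt "0.526 0.008 0.079 0.012 -1"

```text
time: 12.85
ee_pos: [0.5446, 0.0521, 0.3091]
tcp_rot: [-4.1, 57.8, 3.5]
wrist_force: [-0.6, -1.2, -0.8]
opening: 0.0005
```

```bash
python3 -c "
from m import *
from workcell import bot,cams
go(bot,cad(-.2,0,.3))
tip(bot,-.1,.30);tip(bot,-.027,.23);tip(bot,-.03,.165)
c=cams.camera('scene');cv2.imwrite('pics/s5.png',cv2.resize(c['frame'][50:310,200:400],None,fx=2,fy=2))
"
```

```text
t12.85 pos [0.5446 0.0521 0.3091] rpy [-4.14 57.82  3.48] q [  6.2 -25.1 -16.2  66.8  -1.4  -1.9] F [-0.6 -1.2 -0.8] open 0.0005
R [[0.532, -0.122, 0.838], [0.032, 0.992, 0.123], [-0.846, -0.038, 0.531]] -> shift [-0.0396 -0.0021 -0.0805] roll -0.0005 3.1410847847705434
tip caddy [-0.1006 -0.0006  0.2931] -> shift [-0.0056  0.0003  0.0042]
bar dist to axis 0.0932 along -0.0171
tip caddy [-0.1006 -0.0006  0.2931] -> shift [0.0924 0.0048 0.0289]
bar dist to axis 0.0685 along 0.081
tip caddy [-0.1006 -0.0006  0.2931] -> shift [ 0.1458  0.0072 -0.0082]
bar dist to axis 0.1055 along 0.1345
```

View pics/s5.png

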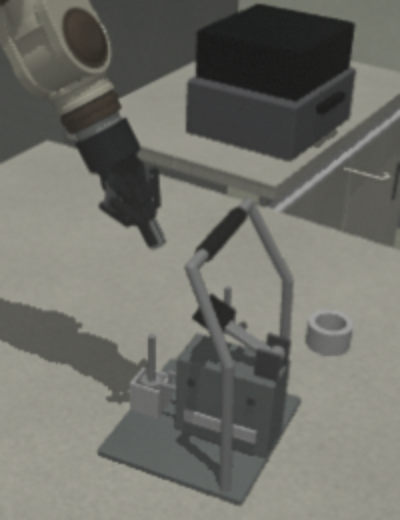

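Emit:
apply_moves --pt "0.046 0.0025 0.0187 0 -1" --pt "0.07 0.004 0.029 0 -1" --pt "0.092 0.005 0.0375 0 -1" --pt "0.092 0.005 0.0375 0 -1" --pt "0.1 0.0054 0.031 0 -1" --pt "0.109 0.0058 0.0235 0 -1" --pt "0.1177 0.0062 0.0155 0 -1" --pt "0.1263 0.0066 0.0076 0 -1" --pt "0.1263 0.0066 0.0076 0 -1"

```text
time: 13.8
ee_pos: [0.6168, 0.0636, 0.2107]
tcp_rot: [-4.1, 57.5, 3.5]
wrist_force: [0.2, 0.3, 0.7]
opening: 0.0
```

```bash
python3 -c "
from m import *
from workcell import bot,cams
go(bot,cad(-.2,0,.3))
tip(bot,-.028,.182);tip(bot,-.028,.176)
"
```

```text
t13.80 pos [0.6168 0.0636 0.2107] rpy [-4.11 57.46  3.5 ] q [  6.6 -16.7 -21.3  52.9  -1.7  -1.5] F [0.2 0.3 0.7] open 0.0
R [[0.537, -0.121, 0.835], [0.033, 0.992, 0.123], [-0.843, -0.039, 0.536]] -> shift [-0.1622 -0.0086 -0.0891] roll -0.0004 3.1411454669335117
tip caddy [-0.0275  0.0002  0.1947] -> shift [ 0.0104  0.0003 -0.0072]
bar dist to axis 0.0956 along 0.1205
tip caddy [-0.0275  0.0002  0.1947] -> shift [ 0.0155  0.0005 -0.0105]
bar dist to axis 0.0988 along 0.1256
```

```bash
python3 -c "
from m import *
from workcell import bot,cams
c=cams.camera('scene');a=cv2.resize(c['frame'][140:280,230:370],(560,560),interpolation=cv2.INTER_CUBIC)
cv2.imwrite('pics/s6.png',a)
"
```

```text
(no output)
```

View pics/s6.png

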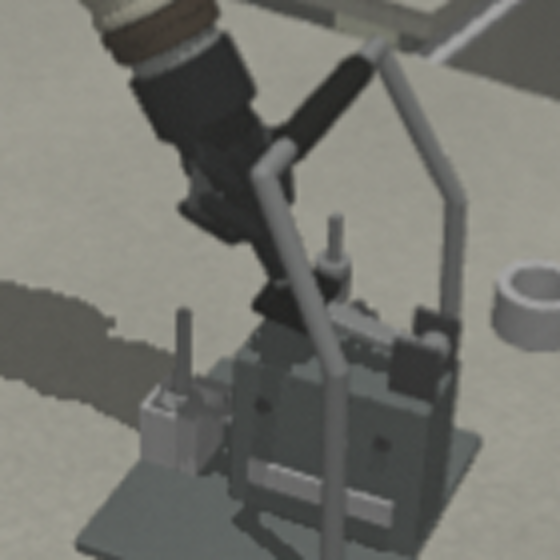

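Emit:
apply_moves --pt "0.0026 0.0001 -0.0018 0 -1" --pt "0.0052 0.0002 -0.0036 0 -1" --pt "0.0052 0.0002 -0.0036 0 -1"

```text
time: 14.15
ee_pos: [0.6164, 0.0634, 0.2047]
tcp_rot: [-4.1, 57.4, 3.5]
wrist_force: [1.1, -0.8, 1.0]
opening: 0.0001
```

Emit:
apply_moves --pt "-0.02 0 0 0 -1" --pt "-0.05 0 0 0 -1" --pt "-0.1 0 0 0 -1" --pt "-0.15 0 0 0 -1" --pt "-0.2 0 0 0 -1" --pt "-0.2 0 0 0 -1" --pt "-0.2 0 0 0 -1"

```text
time: 14.85
ee_pos: [0.5087, 0.0569, 0.3742]
tcp_rot: [-4.1, 57.3, 3.5]
wrist_force: [0.6, -0.5, -0.1]
opening: 0.0002
```

```bash
python3 -c "
from m import *
from workcell import bot,cams
go(bot,cad(-.2,0,.3))
c=cams.camera('top');X=cloud(c)-C0; Y=np.stack([X@cx,X@cy,X[...,2]],-1)
def f(x0,x1,y,z0,z1):
    P=Y[(abs(Y[...,1])<y)&(Y[...,0]<x1)&(Y[...,0]>x0)&(Y[...,2]>z0)&(Y[...,2]<z1)];print(len(P),P.min(0).round(4),P.max(0).round(4),np.median(P,axis=0).round(4)) if len(P) else print(0)
f(-.06,-.026,.02,.15,.3);f(-.125,-.095,.012,.09,.16);f(-.125,-.09,.02,.064,.08)
s=cams.camera('scene');a=cv2.resize(s['frame'][140:280,230:370],(400,400),interpolation=cv2.INTER_CUBIC)
b=cv2.resize(c['frame'][120:240,180:300],(400,400),interpolation=cv2.INTER_CUBIC)
cv2.imwrite('pics/s7.png',np.hstack([a,b]))
"
```

```text
t14.85 pos [0.5087 0.0569 0.3742] rpy [-4.11 57.33  3.5 ] q [  7.5 -27.6 -10.4  74.6  -2.2  -0.7] F [ 0.6 -0.5 -0.1] open 0.0002
R [[0.539, -0.121, 0.834], [0.033, 0.992, 0.123], [-0.842, -0.039, 0.538]] -> shift [ 0.0337 -0.0087 -0.0858] roll -0.0003 3.1412472979986923
143 [-0.0466 -0.0199  0.1746] [-0.0262  0.0197  0.1862] [-0.0367 -0.      0.1811]
21 [-0.1145 -0.0053  0.1   ] [-0.1038  0.0063  0.1441] [-0.1092 -0.0007  0.1398]
45 [-0.1175 -0.0187  0.0643] [-0.0903  0.0189  0.078 ] [-0.1012 -0.0067  0.073 ]
```

View pics/s7.png

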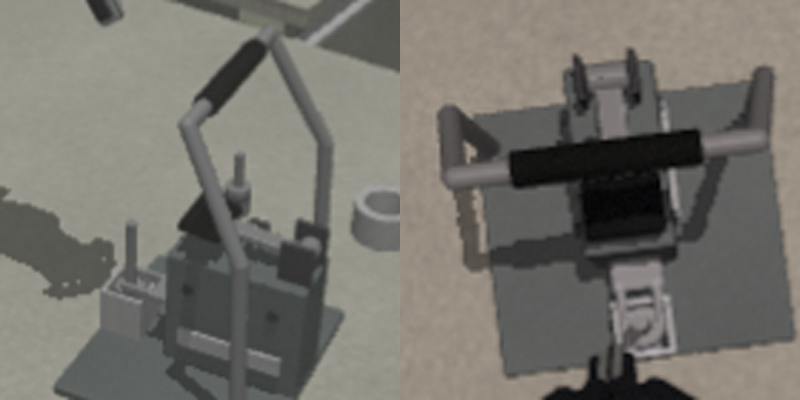

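```bash
python3 -c "
from m import *
from workcell import bot,cams
for n in('top','scene'):
    c=cams.camera(n);X=cloud(c)-C0; Y=np.stack([X@cx,X@cy,X[...,2]],-1)
    m=(abs(Y[...,1])<.027)&(Y[...,0]<-.02)&(Y[...,0]>-.044)&(Y[...,2]>.16)&(Y[...,2]<.23)&(c['frame'].max(-1)<60)
    P=Y[m]; A=np.c_[P[:,0],P[:,1],np.ones(len(P))];k=np.linalg.lstsq(A,P[:,2],rcond=None)[0]
    print(n,len(P),'slope',k,'z at -.025',k@[-.025,0,1],'resid',np.std(P[:,2]-A@k))
    e=Y[(abs(Y[...,1])<.03)&(abs(Y[...,0]+.045)<.008)&(abs(Y[...,2]-.145)<.008)];print('housing top',np.median(e[:,2]) if len(e) else 0)
    f=Y[(abs(Y[...,1])<.03)&(abs(Y[...,0]+.10)<.03)&(abs(Y[...,2]-.072)<.004)];print('fork',len(f),f.min(0),f.max(0))
print(bot.get_obs()['time'])
"
```

```text
top 214 slope [-0.10223858  0.00508586  0.17777976] z at -.025 0.1803357229962781 resid 0.0019587650458174617
housing top 0.14337771174092195
fork 93 [-0.11301309 -0.01856346  0.06886636] [-0.07000256  0.01936192  0.07553937]
scene 64 slope [-0.12283675  0.0354176   0.17900373] z at -.025 0.18207464904891973 resid 0.0019652453098965056
housing top 0.14560305939244267
fork 74 [-0.11209554 -0.02099299  0.06802252] [-0.07013463  0.02057673  0.07593493]
15.05
```

```bash
python3 -c "
from m import *
from workcell import bot,cams
tip(bot,-.022,.215);tip(bot,-.026,.19)
"
```

```text
tip caddy [-0.1351  0.0093  0.3549] -> shift [ 0.1789 -0.001   0.0209]
bar dist to axis 0.0725 along 0.0961
tip caddy [-0.1351  0.0093  0.3549] -> shift [ 0.1979 -0.0002  0.0042]
bar dist to axis 0.0893 along 0.1151
```

Emit:
apply_moves --pt "0.05 0 0.006 0 -1" --pt "0.1 0 0.012 0 -1" --pt "0.14 0 0.018 0 -1" --pt "0.179 -0.001 0.021 0 -1" --pt "0.179 -0.001 0.021 0 -1" --pt "0.19 0 0.012 0 -1" --pt "0.198 0 0.004 0 -1" --pt "0.198 0 0.004 0 -1"

```text
time: 15.85
ee_pos: [0.617, 0.0636, 0.2038]
tcp_rot: [-4.2, 57.8, 3.4]
wrist_force: [-0.3, -0.5, -0.5]
opening: -0.0003
```

```bash
python3 -c "
from m import *
from workcell import bot,cams
go(bot,[.5,0,.3])
tip(bot,-.026,.18);tip(bot,-.026,.17)
"
```

```text
t15.85 pos [0.617  0.0636 0.2038] rpy [-4.17 57.81  3.44] q [  6.6 -16.3 -21.6  52.6  -1.7  -1.5] F [-0.3 -0.5 -0.5] open -0.0003
R [[0.532, -0.121, 0.838], [0.032, 0.992, 0.123], [-0.846, -0.039, 0.531]] -> shift [-0.1457 -0.0526 -0.0548] roll -0.0005 3.1411043605503766
tip caddy [-0.0274  0.0002  0.1877] -> shift [ 0.0072  0.0002 -0.0029]
bar dist to axis 0.0942 along 0.1239
tip caddy [-0.0274  0.0002  0.1877] -> shift [ 0.0157  0.0006 -0.0082]
bar dist to axis 0.0995 along 0.1323
```

Emit:
apply_moves --pt "0.004 0 -0.0015 0 -1" --pt "0.0072 0 -0.003 0 -1" --pt "0.0072 0 -0.003 0 -1"

```text
time: 16.15
ee_pos: [0.6182, 0.0634, 0.196]
tcp_rot: [-4.2, 57.8, 3.4]
wrist_force: [0.9, -0.2, -0.1]
opening: -0.0002
```

Emit:
apply_moves --pt "0.004 0 -0.0025 0 -1" --pt "0.0042 0 -0.0027 0 -1" --pt "0.0042 0 -0.0027 0 -1"

```text
time: 16.45
ee_pos: [0.6188, 0.0632, 0.1925]
tcp_rot: [-4.2, 57.7, 3.4]
wrist_force: [-3.0, 0.6, 6.4]
opening: -0.0002
```

```bash
python3 -c "
from m import *
from workcell import bot,cams
go(bot,[.5,0,.3])
tip(bot,-.026,.17)
s=cams.camera('scene');a=cv2.resize(s['frame'][180:260,260:340],(500,500),interpolation=cv2.INTER_CUBIC)
cv2.imwrite('pics/s8.png',a)
"
```

```text
t16.45 pos [0.6188 0.0632 0.1925] rpy [-4.16 57.66  3.44] q [  6.5 -16.2 -22.8  51.1  -1.7  -1.5] F [-3.   0.6  6.4] open -0.0002
R [[0.534, -0.121, 0.837], [0.032, 0.992, 0.123], [-0.845, -0.039, 0.534]] -> shift [-0.1563 -0.0525 -0.0498] roll -0.0005 3.1411126637459597
tip caddy [-0.0256 -0.0004  0.1764] -> shift [ 0.0052  0.0007 -0.0038]
bar dist to axis 0.0999 along 0.1321
```

View pics/s8.png

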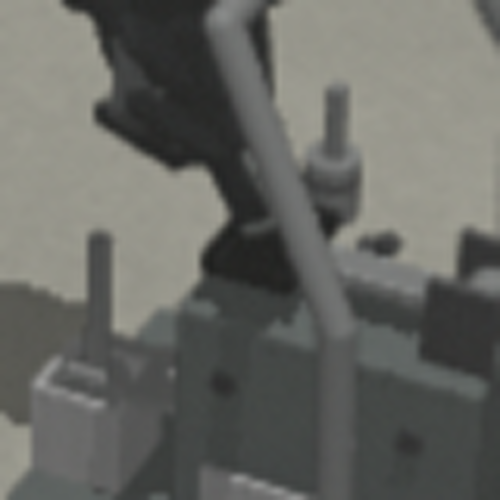

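Emit:
apply_moves --pt "0.0015 0 -0.001 0 -1" --pt "0.003 0 -0.002 0 -1" --pt "0.003 0 -0.002 0 -1"

```text
time: 16.8
ee_pos: [0.6196, 0.0633, 0.192]
tcp_rot: [-4.1, 57.4, 3.5]
wrist_force: [-7.8, 0.4, 12.8]
opening: -0.0001
```

Emit:
apply_moves --pt "0.003 0 -0.003 0 -1" --pt "0.006 0 -0.004 0 -1" --pt "0.006 0 -0.004 0 -1"

```text
time: 17.1
ee_pos: [0.6219, 0.0634, 0.1912]
tcp_rot: [-4.0, 56.8, 3.6]
wrist_force: [-8.3, -0.0, 20.1]
opening: -0.0
```

Hard stop at 20 N with under 1 mm of travel. I'll retreat and check the lever once more.

Emit:
apply_moves --pt "-0.02 0 0 0 -1" --pt "-0.05 0 0 0 -1" --pt "-0.1 0 0 0 -1" --pt "-0.15 0 0 0 -1" --pt "-0.2 0 0 0 -1" --pt "-0.25 0 0 0 -1" --pt "-0.3 0 0 0 -1" --pt "-0.3 0 0 0 -1" --pt "-0.3 0 0 0 -1"

```text
time: 18.0
ee_pos: [0.4578, 0.0532, 0.4436]
tcp_rot: [-4.0, 56.6, 3.6]
wrist_force: [0.4, 0.7, -0.3]
opening: -0.0003
```

```bash
python3 -c "
from m import *
from workcell import bot,cams
go(bot,[.5,0,.3])
K={}
for n in('top','scene'):
    c=cams.camera(n);K[n]=c;X=cloud(c)-C0; Y=np.stack([X@cx,X@cy,X[...,2]],-1)
    m=(abs(Y[...,1])<.027)&(Y[...,0]<-.02)&(Y[...,0]>-.044)&(Y[...,2]>.16)&(Y[...,2]<.23)&(c['frame'].max(-1)<60)
    P=Y[m]; A=np.c_[P[:,0],P[:,1],np.ones(len(P))];k=np.linalg.lstsq(A,P[:,2],rcond=None)[0]
    print(n,len(P),'slope',k,'z at -.025',k@[-.025,0,1])
    m=(abs(Y[...,1])<.012)&(Y[...,0]<.06)&(Y[...,0]>.015)&(Y[...,2]>.155)&(Y[...,2]<.23);P=Y[m]
    if len(P)>8: print('arm',len(P),np.polyfit(P[:,0],P[:,2],1),np.median(P,axis=0))
    P=Y[(np.hypot(Y[...,1],Y[...,0]+.11)<.02)&(Y[...,2]>.09)&(Y[...,2]<.16)];print('driver',len(P),P.max(0))
    f=Y[(abs(Y[...,1])<.03)&(abs(Y[...,0]+.10)<.03)&(abs(Y[...,2]-.072)<.004)];print('fork',len(f),f.min(0))
for k,n in(('short_driver','top'),('spacer','top'),('jar','top')): print(k,[(r['rect'],round(r['confidence'],2)) for r in cams.spot_in(k,n)])
a=cv2.resize(K['scene']['frame'][180:260,260:340],(400,400),interpolation=cv2.INTER_CUBIC)
b=cv2.resize(K['top']['frame'][130:230,190:290],(400,400),interpolation=cv2.INTER_CUBIC)
cv2.imwrite('pics/s9.png',np.hstack([a,b]))
"
```

```text
t18.00 pos [0.4578 0.0532 0.4436] rpy [-4.02 56.62  3.6 ] q [  8.  -30.4  -3.8  83.3  -2.4  -0.3] F [ 0.4  0.7 -0.3] open -0.0003
R [[0.549, -0.121, 0.827], [0.034, 0.992, 0.122], [-0.835, -0.039, 0.549]] -> shift [ 0.1412 -0.0524 -0.0504] roll 0.0001 -3.141511192840123
top 216 slope [ 0.00698978 -0.01057166  0.17165429] z at -.025 0.17147954796462786
arm 102 [0.00054712 0.16758209] [ 0.04452209 -0.0008385   0.16741756]
driver 21 [-0.10376145  0.00601759  0.14405971]
fork 131 [-0.11899516 -0.01858242  0.06802333]
scene 79 slope [0.0051201  0.03001033 0.17267813] z at -.025 0.17255013106527237
arm 79 [-0.00669884  0.16835443] [ 0.03249231 -0.00392501  0.16857671]
driver 67 [-0.10223961  0.00480281  0.14560723]
fork 93 [-0.12195248 -0.02045576  0.06924911]
short_driver [([154.9, 218.8, 169.5, 229.4], 0.58)]
spacer [([126.6, 150.4, 160.1, 180.6], 0.67)]
jar [([387.9, 152.2, 418.2, 183.2], 0.84)]
```

View pics/s9.png

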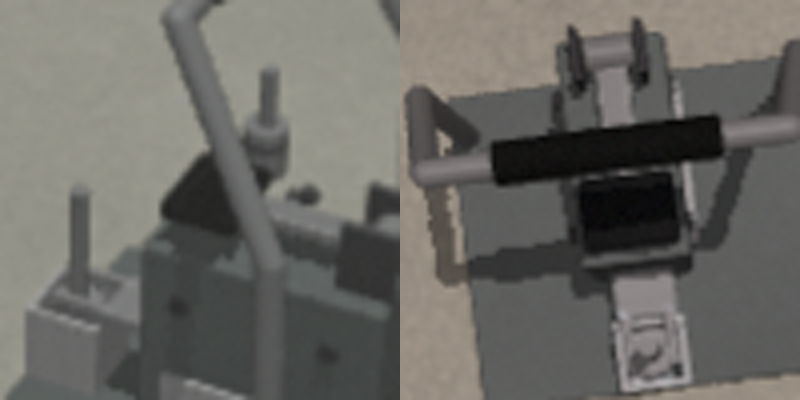

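```bash
python3 -c "
from workcell import bot
print(bot.job_done(),bot.get_obs()['time'])"
```

```text
the job is handed in; nothing more can be done
the job is handed in; nothing more can be done
```

The long chrome driver stands socket down in the caddy's sleeve, released. The lever is down and stays down without the robot touching it. I handed the job in at about 18 s on the robot's clock, against the 51 s limit.

**Getting the lean:** the moves can't tilt the tool, so I pushed the arm against joint 4's limit until it leaned about 32 degrees. I then pressed the pad from the front, below the handle.

**Last checks:**
- **Lever:** the pad face is level, with slope about 0.01 and a height of 171–173 mm (173 mm expected).
- **Fork:** it is forward, round the shank.
- **Driver:** its top is at 144–146 mm (143 mm expected), so it is resting on the bottom.
- **Bystanders:** the short driver, spacer and jar are within a few pixels of where they started. This compares the detector's boxes only.

**Readings that disagreed:**
- **First press:** the lever looked only partly down (slope about 0.1 rad, 181 mm) and I felt almost no force.
- **Second press:** I pressed again and met a hard stop at about 20 N, after which both fixed cameras showed it level. I never felt the click itself in the force readings.

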